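# Pack a tube rack flush in the reader with a spacer

### The job

The tube rack sits loose in the reader dock. Take the orange spacer out of its stand and lower it upright, to the bottom, into the one place behind the rack where the gap to the blue fence is wide enough for it; then push the spacer towards the reader so that it presses the rack squarely against the yellow sprung plate until the plate is fully home, level with the reader's face. Finish still gripping the spacer and holding the rack pressed flush like that; touch the rack only with the spacer, do not tip it, and leave the other things on the bench where they are.

Things in the scene. Friction and masses are not known exactly. Their poses are not given: they have to be found in the camera images.
- dock: Fixed reader dock: white base plate 205 x 210 mm, 8 mm thick (dock floor), with a grey reader housing 72 mm high on its +x side (front face 35 mm ahead of the origin) and two low end lugs. Origin: on the bench, under the middle of the rack's place. +x points from the fence (robot side) to the reader, the way to press; y runs along the rack. Turned up to 20 degrees on the bench.
- rack: Loose aluminium tube rack, 56 (x) x 170 (y) x 45 mm high, about 0.35 kg, with a row of 8 purple and yellow caps, tops 69 mm above its underside, 12 mm on the reader side of its middle. Origin: centre of its underside, on the dock floor; axes roughly the dock's. Its back is 28 mm behind its origin; at the start its front is within 2 mm of the yellow plate.
- press_plate (a joint): Travel of the yellow sprung plate into the reader: 0 = 6 mm proud of the housing face, 0.006 m = fully home, level with the face (hard stop). Its spring pushes back with 3.2 N at the start, 5.6 N fully home; with the rack's friction (1 to 4 N) 7 to 10 N on the spacer. If let go, it pushes the rack back.
- plate_face (a point): Middle of the yellow sprung plate's front face (plate 164 mm wide, 42 mm high).
- fence_deep: The set-back one of three blue fence blocks behind the rack (each 48 mm wide along y, 34 mm high, 50 mm apart side by side, in any order). Its front face is 5 mm ahead (dock +x) of its origin, leaving about 27 mm to the rack: the only place wide enough. Origin: underside, on the dock floor, 60 mm behind the dock's origin, mid-width; axes as the dock's.
- fence_shallow_1: A blue fence block like fence_deep, but its front face is 28 mm ahead of its origin: the gap there is only about 4 mm, too narrow.
- fence_shallow_2: The other block with a gap of only about 4 mm, same as fence_shallow_1.
- spacer: Loose orange plastic plate, 18 mm thick (its x), 34 mm wide (its y), 90 mm tall (z), 60 g, standing upright in its stand at the start. Origin: centre of its underside. Either face may go to the rack. Gripped across its thickness near the top, the fingers clear the rack (top 53 mm above the bench).
- stand: Fixed grey stand that holds the spacer upright: base 70 x 80 mm, a socket 22 x 40 mm open at the top, socket floor 6 mm and rim 30 mm above the bench. Origin: centre of its underside; x and y as the spacer's. Lift the spacer straight up more than 24 mm to free it.
- white_rack: Bystander: white block 80 x 170 mm full of capped tubes, 70 mm high. Origin: centre of its underside. Leave it alone.
- reagent: Bystander: bottle, 56 mm diameter, 120 mm high, blue cap. Origin: centre of its underside. Leave it alone.
- scanner: Bystander: black barcode scanner on a round foot (120 mm diameter), 185 mm high. Origin: centre of its foot's underside. Leave it alone.
- beaker: Bystander: clear plastic cup, 60 mm diameter, 70 mm high. Origin: centre of its underside. Leave it alone.
There are look-alikes about, which are no part of the job. Several things have the shape of the spacer; the one meant has the colours described above.

How it is judged:
On the way:
1. the spacer stands upright at the bottom of the wide gap behind the rack (z of spacer in the frame of dock below 0.018 m and x of spacer in the frame of dock between -0.052 and -0.02 m and y of spacer in the frame of fence_deep between -0.014 and 0.014 m and angle between spacer's own z axis and vertical below 0.17 rad), for 0.1 s.
At the end, for the whole second after the job is handed in: The spacer is gripped, upright (10 deg), within 10 mm of the dock floor and 14 mm of the set-back block's middle, and presses the rack (over 2 N); the plate is in by over 4.5 of 6 mm; the rack is square (0.02 rad), level, still, within 15 mm sideways of the dock's middle, untouched by the fingers (all of step 1 and value of joint press_plate above 0.0045 m and x of rack in the frame of dock above 0.0045 m and z of rack in the frame of dock below 0.012 m and y of rack in the frame of dock between -0.015 and 0.015 m and angle between the x axis of rack and the x axis of dock, either way round below 0.02 rad and angle between rack's own z axis and vertical below 0.05 rad and contact force between spacer and rack above 2 N and contact force between the fingers and spacer above 2 N and contact force between the fingers and rack below 0.5 N and linear speed of rack below 0.01 m/s); the arm keeps its last pose, push and grip.
It fails at once if a bystander is shifted more than 20 mm (distance of any of white_rack, reagent, scanner, beaker from where it was at the start of the episode above 0.02 m).
It fails at once if the rack is tipped more than 0.25 rad (angle between rack's own z axis and vertical above 0.25 rad).
It fails at once if the gripper or arm pushes on the rack directly (over 3 N) (contact force between any of the fingers, the arm and rack above 3 N).
It also fails if it takes over 38 s, if anything falls off the work surface, if the arm or the gripper's body presses on something with over 40 N, if the wrist force passes 120 N, or if a joint passes its speed limit or range.

### The arm

A 6-joint arm with a two-finger parallel gripper is mounted at the origin on the work surface. World frame = base frame: x ahead of the robot, y to its left, z up, the work surface at z = 0. Lengths are in m, angles in rad, forces in N, time in s.
With the tool pointing down it reaches from about 0.35 to 0.975 m from the base axis. Payload 4.9 kg.
Tool frame: the origin (TCP) lies at the very end of the fingers, on their centre line; the grasp point (between the pads) lies 19 mm behind it; z points along the fingers, y is the line along which they close (so a half turn about z gives the same grasp; the last joint's range is limited). The gripper opens to 85 mm and grips with 20 to 120 N. Pads are 22 mm wide; open, the fingers measure 114 mm over their backs; the gripper's body (76 mm by 85 mm) begins 54 mm behind the grasp point. The pads swing forward as they close: fully open they stand 13 mm farther back than shut.
Start: joints at [1.011, 0.053, 1.613, -0, 1.476, -0.119], TCP at [0.267, 0.565, 0.231] pointing down, gripper open.
Joint ranges: [-3.01, 3.01], [-1.01, 2.22], [0.06, 2.58], [-1.02, 4.17], [0.09, 2.62], [-3.14, 3.14]. Speed limits (rad/s): [2.57, 2.57, 3.14, 3.14, 3.14, 3.14].

### API

Orientations are given as a unit quaternion [w, x, y, z].
In Python, from plant import * gives the robot as it stands.
- The arm moves only by the tool jog_arm, never from a script. Its argument "moves" is a list that holds one entry, the list of rows, each a list of 7 numbers: the finger opening in cm, from 0 to 8.54, then the shift along the tool's x, y, z in cm, then the turn, a rotation vector about the tool's x, y, z in rad. A call has 1 to 20 rows; each row shifts and turns the commanded pose from where the row before left it, along the tool's axes as they then stand; what a row does not reach is not made up. A row lasts 1/12 s, in which the tool goes at most 41.7 mm and 7.16 degrees, less where a joint would pass 70% of its speed; a pose out of reach is approached as far as the arm can. A call is refused whole if a number of a shift passes 4.17 or a number of a turn 0.125, either way. A call with a gripper value outside its range is refused whole. The fingers move at their own pace and stop on an object; the grip force is fixed at half the most. Time passes only in rows, so rows that do not move let the fingers close. It gives the time, the measured TCP pose, the force, the opening and the grip force at its end, in the units of the state.
- state(): the state, without advancing time (a new reading comes with each control period).
- grab_frame(name): name is "side" or "top" or "wrist"; returns a dict with "color" (384x512x3 uint8, blue, green, red), "depth" (384x512 float32, m along the optical axis (not along the pixel's ray), 0 where there is no reading), "fx", "fy", "cx", "cy" (pixels), "R" (3x3) and "t" (3): a world point X has camera coordinates R X + t. Camera axes: x right, y down, z forward; pixel columns grow to the right and rows downward; lengths in m; the calibration is good to about 2 mm. The wrist camera is an equidistant fisheye: a pixel r from the principal point sees the ray r / f radians off the axis. A picture is of the moment at which its call begins.
- job_done(): hands the job in; it is judged then, once.
Trained networks look in a picture, given as the dict that the camera call returned (one of the last four; its "shot" number tells which), for a name from the list of things; names that differ only in an ending like _2 or _b are one class to them, and where a whole thing is asked for, a point or a joint stands for the part that bears it (a point fixed in the world has none). Each returns a list of dicts, best first, with "p" (0 to 1); they miss things now and then, are a little off and sometimes report something else, mostly with a low value. They report only what shows in the picture. A call takes as long as a camera call. They do not tell look-alikes from the thing itself.
- recognise(name, picture): "rect" ([centre column, centre row, width, height] in pixels, round what is visible of it).
- regions_of(name, picture): "pixels" (384x512 bool, what is visible of it) and "rect" ([centre column, centre row, width, height] in pixels, round what is visible of it).
The state is a dict: "time": time; "joint_pos": joint angles; "joint_vel": joint speeds; "joint_efforts": joint torques, N m; "tool_pos": TCP position; "tool_rot": TCP orientation; "contact_force": force on the tool from outside, world axes, zero at the start; "ft_torque": the same for the moment, N m; "gripper_width": opening from 0.0 (shut) to 1.0 (fully open); "grasp_force": force on a finger pad.
Only numpy, scipy, OpenCV 4.12 (cv2) and the standard library are available. Lean on these libraries where they do the work, as an engineer would, in place of code of your own. Each camera call takes 0.05 s, during which the arm holds its last target. There are 200 camera calls.

## Working session

There is one attempt and no reset: what is moved stays moved. The work goes in short steps, Python scripts to look and compute and a tool call to move; the robot and the scene stay as the last step left them, time stands still between calls to the robot, and variables do not carry over. Pictures are saved under pics/ and viewed, at most 10 in all, crops included, and the job is handed in when it is done.

Besides the shell and the picture viewer there is one more tool, called after ">>>" by a JSON object that holds its "op" and its "data". jog_arm: Moves the arm, as the interface text tells. Its arguments: {"type":"object","properties":{"moves":{"type":"array"}},"required":["moves"]}

```bash
mkdir -p pics; cat > h.py <<'E'
from plant import *
import numpy as np, cv2
def world(f,mask=None):
    h,w=f["depth"].shape
    v,u=np.mgrid[0:h,0:w]; d=f["depth"]
    P=np.stack([(u-f["cx"])/f["fx"]*d,(v-f["cy"])/f["fy"]*d,d],-1)
    return (P-f["t"])@f["R"]   # R^T (P - t)
E
python3 - <<'E'
from h import *
s=state(); print(s)
im=[]
for n in ("side","top"):
    f=grab_frame(n); np.save(n+".npy",f,allow_pickle=True); im.append(f["color"])
    print(n,f["R"].round(3).tolist(),np.round(-f["R"].T@f["t"],3),f["fx"])
    W=world(f)
    for k in ("spacer","rack","fence_deep","stand","dock","plate_face"):
        for r in regions_of(k,f)[:4]:
            m=r["pixels"]&(f["depth"]>0); print(n,k,round(r["p"],2),np.round(r["rect"]),np.median(W[m],0).round(3), np.percentile(W[m][:,2],97).round(3), np.median(f["color"][m],0))
cv2.imwrite("pics/a.png",cv2.resize(im[0],(800,600)));cv2.imwrite("pics/b.png",cv2.resize(im[1],(800,600)))
E
```

```text
{'time': 0.0, 'joint_pos': array([ 1.01102091e+00,  5.33806875e-02,  1.61432684e+00,  6.86292163e-06,
        1.47600669e+00, -1.19006396e-01]), 'joint_vel': array([ 0.00210024, -0.00066883, -0.00066001, -0.00111898, -0.00071419,
       -0.00058624]), 'joint_efforts': array([ 4.38031439e-04, -3.93690491e+01, -3.70175207e+01, -8.25811594e-05,
        7.19795848e-03,  1.47095068e-05]), 'tool_pos': array([0.26630671, 0.56471885, 0.23002864]), 'tool_rot': array([-3.56368601e-04,  2.18605047e-01,  9.75812845e-01, -9.99134825e-04]), 'contact_force': array([-0.84295486,  0.00204008,  0.84706229]), 'ft_torque': array([ 0.02731806, -0.00948503,  0.02652877]), 'grasp_force': 0.0, 'gripper_width': 0.9981250150854413}
side [[0.701, -0.713, 0.02], [-0.413, -0.428, -0.804], [0.581, 0.555, -0.595]] [-0.136 -0.663  0.79 ] 392.56774074351364
side spacer 0.92 [297. 282.  20.  29.] [ 0.404 -0.286  0.062] 0.094 [4. 3. 3.]
side spacer 0.84 [312. 256.  14.  27.] [ 0.494 -0.254  0.07 ] 0.1 [12. 29. 68.]
side spacer 0.69 [282. 241.  10.  32.] [ 0.491 -0.159  0.06 ] 0.094 [42. 13. 34.]
side spacer 0.63 [312.
[... 678 characters left out ...]
 20.  12.] [ 0.411 -0.277  0.088] 0.096 [38. 41. 41.]
top spacer 0.61 [315. 188.   9.  15.] [ 0.578 -0.183  0.087] 0.095 [26. 30. 30.]
top spacer 0.5 [335. 216.  11.   8.] [ 0.497 -0.246  0.095] 0.101 [ 27.   68.  120.5]
top spacer 0.5 [334. 216.  27.  27.] [ 0.493 -0.244  0.008] 0.035 [77. 80. 85.]
top rack 0.89 [226. 191.  58.  22.] [0.566 0.075 0.054] 0.08 [127. 131. 129.]
top fence_deep 0.73 [223. 213.  21.  14.] [0.498 0.075 0.042] 0.048 [93. 56. 30.]
top stand 0.97 [336. 216.  26.  26.] [ 0.491 -0.245  0.009] 0.036 [76. 79. 84.]
top dock 0.58 [226. 186.  77.  72.] [0.621 0.075 0.071] 0.078 [ 93. 101.  98.]
top plate_face 0.5 [110. 154.  29.  53.] [0.668 0.418 0.034] 0.074 [91. 96. 99.]
```

View pics/a.png

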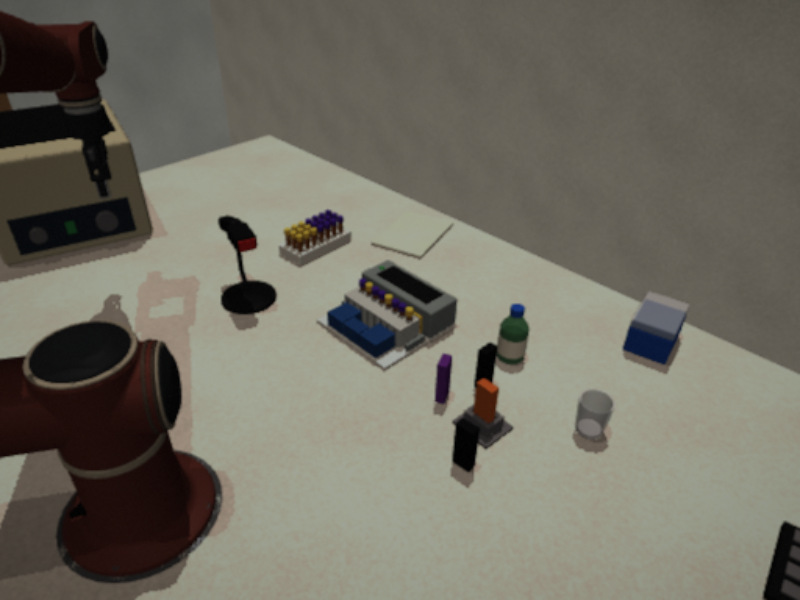

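View pics/b.png

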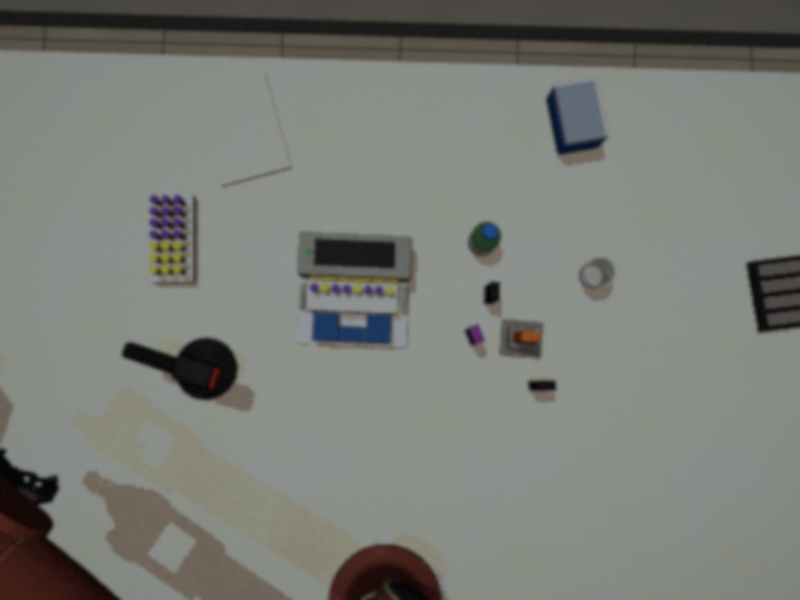

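Side view (800x600): the four spacer-shaped things are orange (486,400), purple (443,378), black (487,365) and black (466,444). Only the orange one stands in the grey stand. In the top view it is at (528,337). The dock is at (355,290), and the set-back block is the middle one, at (352,320).

```bash
python3 - <<'E'
from h import *
T=np.load("top.npy",allow_pickle=True).item(); S=np.load("side.npy",allow_pickle=True).item()
def rect(P,n):
    r=cv2.minAreaRect((P[:,:2]*1000).astype(np.float32)); print(n,len(P),np.round(r[0],1),np.round(r[1],1),round(r[2],1))
for n,f in (("top",T),("side",S)):
    W=world(f); hsv=cv2.cvtColor(f["color"],cv2.COLOR_BGR2HSV); H,Sa,V=[hsv[...,i].astype(int) for i in range(3)]
    x,y,z=W[...,0],W[...,1],W[...,2]; ok=f["depth"]>0
    sp=ok&(H<18)&(Sa>150)&(abs(x-.5)<.06)&(abs(y+.25)<.06)&(z>.04)
    rect(W[sp],n+" spacer"); print(np.percentile(W[sp][:,2],[5,50,95,100]).round(4)); t=sp&(z>.088); rect(W[t],n+" sp top")
    blue=ok&(H>95)&(H<130)&(Sa>90)&(abs(x-.5)<.08)&(abs(y-.07)<.12); rect(W[blue],n+" blue"); print(np.percentile(W[blue][:,2],[5,50,95]).round(4))
    ho=ok&(z>.068)&(z<.09)&(abs(x-.65)<.07)&(abs(y-.07)<.12)&(x>.6); rect(W[ho],n+" housing")
    st=ok&(z>.022)&(z<.036)&(abs(x-.49)<.05)&(abs(y+.25)<.055); rect(W[st],n+" standrim")
    st=ok&(z>.004)&(z<.036)&(abs(x-.49)<.05)&(abs(y+.25)<.055); rect(W[st],n+" stand all")
    fl=ok&(z>.0)&(z<.003)&(abs(x-.3)<.05); print("bench z",np.median(W[ok&(abs(x-.4)<.05)&(abs(y)<.1)][:,2]))
a=cv2.resize(T["color"][190:245,310:365],(440,440),interpolation=cv2.INTER_CUBIC)
b=cv2.resize(T["color"][140:230,185:275],(440,440),interpolation=cv2.INTER_CUBIC)[:, :360]
cv2.imwrite("pics/c.png",np.hstack([a,b]))
E
```

```text
top spacer 95 [ 498.2 -249.2] [33.3 16.7] 87.0
[0.0571 0.0961 0.1003 0.1018]
top sp top 72 [ 498.5 -249.3] [33.  16.5] 85.5
top blue 694 [508.8  73.8] [143.7  51.3] 88.7
[0.0367 0.0423 0.0469]
top housing 1848 [642.1  72.3] [209.3  79.9] 88.8
top standrim 143 [ 498.5 -250.6] [54.8 41.8] 86.5
top stand all 474 [ 490.2 -249.9] [ 97.7 105.9] 0.4
bench z 0.0006014848967915121
side spacer 276 [ 500.1 -250.4] [34.8 20.6] 85.1
[0.0435 0.0787 0.0997 0.1007]
side sp top 100 [ 499.9 -250.4] [34.4 20.1] 82.4
side blue 734 [530.8  73.1] [148.1  98.1] 89.5
[0.0166 0.0431 0.0467]
side housing 945 [644.2  73.6] [212.5  85. ] 88.7
side standrim 196 [ 499.4 -250.8] [58.9 42.6] 85.6
side stand all 472 [ 490.7 -250.3] [ 95.5 108.5] 0.9
bench z 0.0026266383802513366
```

View pics/c.png

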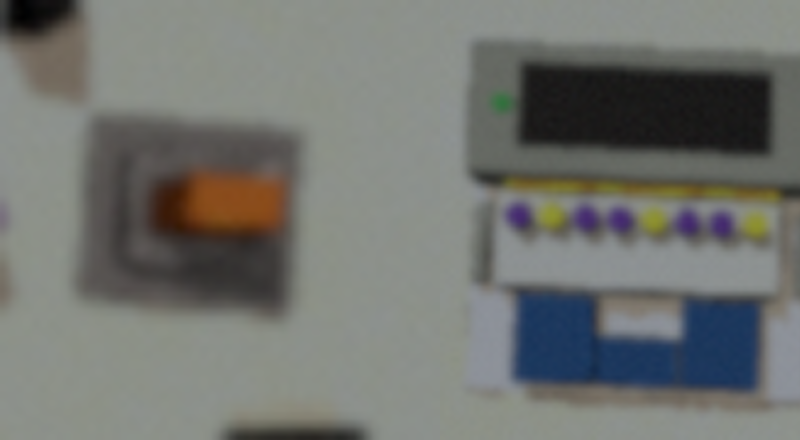

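The crop confirms it: the orange spacer stands in the stand (left crop, about (230,200)), and the middle block at (640,360) leaves the wide gap. Moving over the spacer now.

>>> {"op": "jog_arm", "data": {"moves": [[[8.5, 0, 0, 0, 0, 0, 0.12], [8.5, 0, 0, 0, 0, 0, 0.12], [8.5, 0, 0, 0, 0, 0, 0.12], [8.5, 0, 0, 0, 0, 0, 0.12], [8.5, 0, 0, 0, 0, 0, 0.12], [8.5, 0, 0, 0, 0, 0, 0.12], [8.5, 0, 0, 0, 0, 0, 0.12], [8.5, 0, 0, 0, 0, 0, 0.12], [8.5, 0, 0, 0, 0, 0, 0.12], [8.5, 0, 0, 0, 0, 0, 0.12]]]}}

```text
time: 1.53
tool_pos: [0.2667, 0.5652, 0.2314]
tool_rot: [-0.0, 0.733, 0.68, 0.0]
contact_force: [-0.6, -0.5, -0.4]
gripper_width: 0.995
grasp_force: 0.0
```

>>> {"op": "jog_arm", "data": {"moves": [[[8.5, -3.9, 1.4, 0, 0, 0, 0], [8.5, -3.9, 1.4, 0, 0, 0, 0], [8.5, -3.9, 1.4, 0, 0, 0, 0], [8.5, -3.9, 1.4, 0, 0, 0, 0], [8.5, -3.9, 1.4, 0, 0, 0, 0], [8.5, -3.9, 1.4, 0, 0, 0, 0], [8.5, -3.9, 1.4, 0, 0, 0, 0], [8.5, -3.9, 1.4, 0, 0, 0, 0], [8.5, -3.9, 1.4, 0, 0, 0, 0], [8.5, -3.9, 1.4, 0, 0, 0, 0], [8.5, -3.9, 1.4, 0, 0, 0, 0], [8.5, -3.9, 1.4, 0, 0, 0, 0], [8.5, -3.9, 1.4, 0, 0, 0, 0], [8.5, -3.9, 1.4, 0, 0, 0, 0], [8.5, -3.9, 1.4, 0, 0, 0, 0], [8.5, -3.9, 1.4, 0, 0, 0, 0], [8.5, -3.9, 1.4, 0, 0, 0, 0], [8.5, -3.9, 1.4, 0, 0, 0, 0], [8.5, -3.9, 1.4, 0, 0, 0, 0], [8.5, 0, 0, 0, 0, 0, 0]]]}}

```text
time: 3.2
tool_pos: [0.4808, -0.1984, 0.231]
tool_rot: [0.001, 0.733, 0.68, -0.001]
contact_force: [-0.1, -0.2, -0.2]
gripper_width: 0.995
grasp_force: 0.0
```

```bash
cat >> h.py <<'E'
def fish(f):
    h,w=f["depth"].shape; v,u=np.mgrid[0:h,0:w].astype(float)
    a=(u-f["cx"])/f["fx"]; b=(v-f["cy"])/f["fy"]; th=np.hypot(a,b)+1e-9
    k=np.tan(np.minimum(th,1.5))/th; d=f["depth"]
    P=np.stack([a*k*d,b*k*d,d],-1); return (P-f["t"])@f["R"], th<1.3
def rect(P,n):
    r=cv2.minAreaRect((P[:,:2]*1000).astype(np.float32)); print(n,len(P),np.round(r[0],1),np.round(r[1],1),round(r[2],1))
def tool():
    s=state(); from scipy.spatial.transform import Rotation as Ro
    q=s["tool_rot"]; R=Ro.from_quat([q[1],q[2],q[3],q[0]]).as_matrix()
    print("t",s["time"],"p",s["tool_pos"].round(4),"R",R.round(4).tolist(),"F",s["contact_force"].round(2),"w",round(s["gripper_width"],3),"g",round(s["grasp_force"],1)); return s["tool_pos"],R
E
python3 - <<'E'
from h import *
p,R=tool()
f=grab_frame("wrist"); np.save("wr.npy",f,allow_pickle=True)
W,ok=fish(f); ok&=f["depth"]>0
hsv=cv2.cvtColor(f["color"],cv2.COLOR_BGR2HSV).astype(int); H,Sa,V=hsv[...,0],hsv[...,1],hsv[...,2]
sp=ok&(H<18)&(Sa>150)&(V>40)&(np.hypot(W[...,0]-.5,W[...,1]+.25)<.06)
Z=W[...,2][sp]; print(sp.sum(),np.percentile(Z,[2,50,98]).round(4)); top=sp&(W[...,2]>np.percentile(Z,98)-.008); rect(W[top],"top face")
print("cam",(-f["R"].T@f["t"]).round(3), f["fx"])
d=R.T@(np.array([.499,-.25,p[2]])-p); print("tool shift cm",(100*d).round(2))
cv2.imwrite("pics/d.png",cv2.resize(f["color"],(800,600)))
E
```

```text
t 3.2 p [ 0.4808 -0.1984  0.231 ] R [[0.0759, 0.9971, -0.0002], [0.9971, -0.0759, -0.0024], [-0.0024, -0.0, -1.0]] F [-0.11 -0.24 -0.16] w 0.995 g 0.0
888 [0.015  0.0937 0.0956]
top face 555 [ 498.6 -250.5] [34.1 17.7] 87.5
cam [ 0.486 -0.123  0.372] 297.3186396354542
tool shift cm [-5.    2.2   0.01]
```

View pics/d.png

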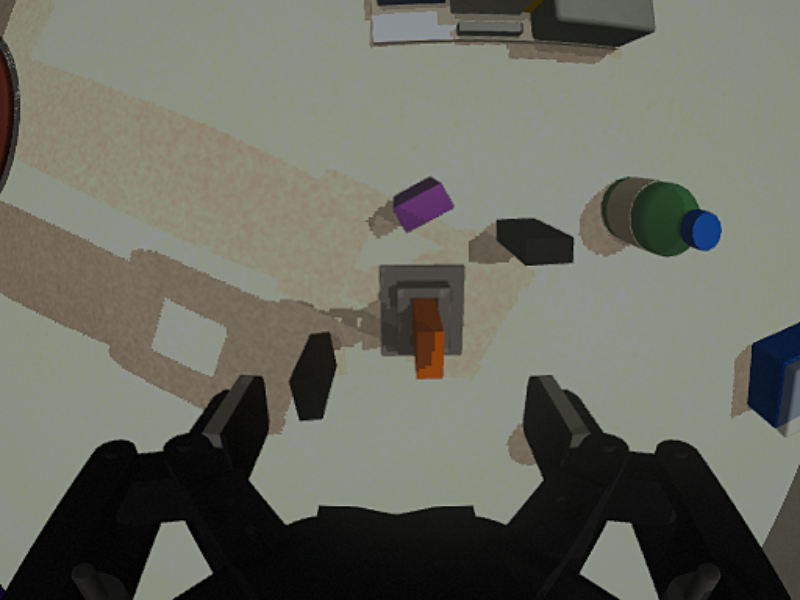

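Wrist view: the orange spacer top is at (429,355), with the black look-alikes clear of both fingers at (313,375) and (535,240). Next I align, descend and grip.

>>> {"op": "jog_arm", "data": {"moves": [[[6, -2.5, 1.1, 0, 0, 0, 0], [6, -2.5, 1.1, 0, 0, 0, 0], [6, 0, 0, 0, 0, 0, -0.03], [6, 0, 0, 3, 0, 0, 0], [6, 0, 0, 3, 0, 0, 0], [6, 0, 0, 3, 0, 0, 0], [6, 0, 0, 3, 0, 0, 0], [6, 0, 0, 2.5, 0, 0, 0], [6, 0, 0, 2, 0, 0, 0], [6, 0, 0, 0, 0, 0, 0], [6, 0, 0, 0, 0, 0, 0]]]}}

```text
time: 4.17
tool_pos: [0.4979, -0.2426, 0.0655]
tool_rot: [-0.001, 0.721, 0.693, -0.0]
contact_force: [0.5, -0.1, 0.2]
gripper_width: 0.7
grasp_force: 0.0
```

>>> {"op": "jog_arm", "data": {"moves": [[[0.5, 0, 0, 0, 0, 0, 0], [0.5, 0, 0, 0, 0, 0, 0], [0.5, 0, 0, 0, 0, 0, 0], [0.5, 0, 0, 0, 0, 0, 0], [0.5, 0, 0, 0, 0, 0, 0], [0.5, 0, 0, 0, 0, 0, 0], [0.5, 0, 0, 0, 0, 0, 0], [0.5, 0, 0, 0, 0, 0, 0], [0.5, 0, 0, 0, 0, 0, 0], [0.5, 0, 0, 0, 0, 0, 0]]]}}

```text
time: 5.0
tool_pos: [0.4999, -0.2447, 0.0684]
tool_rot: [0.002, 0.721, 0.693, 0.0]
contact_force: [-0.2, 0.6, 5.9]
gripper_width: 0.201
grasp_force: 59.3
```

```bash
python3 - <<'E'
from h import *
tool()
E
```

```text
t 5.0 p [ 0.4999 -0.2447  0.0684] R [[0.04, 0.9992, 0.0028], [0.9992, -0.04, -0.0017], [-0.0016, 0.0029, -1.0]] F [-0.25  0.55  5.95] w 0.201 g 59.3
```

Gripped: the opening of 17 mm matches the spacer's thickness. Lifting it out and moving to where the wrist camera sees the dock.

>>> {"op": "jog_arm", "data": {"moves": [[[0.5, 0, 0, -1.5, 0, 0, 0], [0.5, 0, 0, -2.5, 0, 0, 0], [0.5, 0, 0, -3, 0, 0, 0], [0.5, 0, 0, -3, 0, 0, 0], [0.5, 0, 0, -3, 0, 0, 0], [0.5, 0, 0, 0, 0, 0, 0], [0.5, 3.4, 0.3, 0, 0, 0, 0], [0.5, 3.4, 0.3, 0, 0, 0, 0], [0.5, 3.4, 0.3, 0, 0, 0, 0], [0.5, 3.4, 0.3, 0, 0, 0, 0], [0.5, 3.4, 0.3, 0, 0, 0, 0], [0.5, 3.4, 0.3, 0, 0, 0, 0], [0.5, 0, 0, 0, 0, 0, 0], [0.5, 0, 0, 0, 0, 0, 0], [0.5, 0, 0, 0, 0, 0, 0], [0.5, 0, 0, 0, 0, 0, 0]]]}}

```text
time: 6.33
tool_pos: [0.5246, -0.0418, 0.1961]
tool_rot: [0.0, 0.722, 0.692, -0.0]
contact_force: [0.8, -0.2, -0.9]
gripper_width: 0.198
grasp_force: 59.3
```

```bash
cat > m.py <<'E'
from h import *
p,R=tool()
for n in ("wrist","top"):
    f=grab_frame(n); np.save(n+"2.npy",f,allow_pickle=True)
    if n=="wrist": W,ok=fish(f)
    else: W=world(f); ok=np.ones(f["depth"].shape,bool)
    ok&=f["depth"]>0; x,y,z=W[...,0],W[...,1],W[...,2]
    hsv=cv2.cvtColor(f["color"],cv2.COLOR_BGR2HSV).astype(int); H,Sa,V=hsv[...,0],hsv[...,1],hsv[...,2]
    blue=ok&(H>95)&(H<130)&(Sa>90)&(abs(x-.51)<.05)&(abs(y-.073)<.1)&(z>.036)&(z<.055); rect(W[blue],n+" blue top"); print(np.median(z[blue]).round(4))
    for a,b in ((.003,.043),(.053,.093),(.103,.143)):
        m=blue&(y>a)&(y<b); 
        if m.sum(): print("  strip y",a,b,"x range",np.percentile(x[m],[1,99]).round(4),m.sum())
    ra=ok&(z>.046)&(z<.06)&(x>.53)&(x<.59)&(abs(y-.073)<.1)&(Sa<70); rect(W[ra],n+" rack top"); print(np.median(z[ra]).round(4))
    for c in (.02,.073,.12):
        m=ra&(abs(y-c)<.012)
        if m.sum(): print("  rack back x at y",c,np.percentile(x[m],[1,3]).round(4),m.sum())
    ho=ok&(z>.07)&(z<.09)&(x>.59)&(x<.70)&(abs(y-.073)<.12); rect(W[ho],n+" housing")
    fl=ok&(z>.003)&(z<.016)&(abs(x-.535)<.07)&(abs(y-.073)<.03); rect(W[fl],n+" gap floor") if fl.sum() else None
    print("gap floor z",np.median(z[fl]).round(4), fl.sum())
    sp=ok&(H<18)&(Sa>150)&(V>40)&(np.hypot(x-p[0],y-p[1])<.06)
    if sp.sum(): rect(W[sp],n+" spacer"); print("  spacer z",np.percentile(z[sp],[1,5,50,95]).round(4))
    cv2.imwrite("pics/e_%s.png"%n,cv2.resize(f["color"],(800,600)))
E
python3 m.py
```

```text
t 6.3333 p [ 0.5246 -0.0418  0.1961] R [[0.0413, 0.9991, -0.0003], [0.9991, -0.0413, -0.0003], [-0.0003, -0.0003, -1.0]] F [ 0.82 -0.24 -0.89] w 0.198 g 59.3
wrist blue top 5788 [508.7  70.7] [140.5  52.4] 88.9
0.0405
  strip y 0.003 0.043 x range [0.4824 0.5334] 2091
  strip y 0.053 0.093 x range [0.483  0.5124] 1177
  strip y 0.103 0.143 x range [0.4842 0.5353] 1773
wrist rack top 5881 [564.2  61.9] [144.1  53.1] 89.0
0.0514
  rack back x at y 0.02 [0.5379 0.5387] 1041
  rack back x at y 0.073 [0.5391 0.5398] 986
  rack back x at y 0.12 [0.5399 0.5406] 861
wrist housing 10264 [641.2  53.4] [170.2  78.3] 89.0
wrist gap floor 1198 [510.9  76.2] [59.1 61.6] 83.5
gap floor z 0.0065 1198
wrist spacer 4011 [524.  -48.2] [35.5 17.6] 87.7
  spacer z [0.1403 0.1541 0.2213 0.2228]
top blue top 503 [508.8  74. ] [144.   50.9] 88.8
0.0422
  strip y 0.003 0.043 x range [0.4844 0.5315] 73
  strip y 0.053 0.093 x range [0.4834 0.5097] 114
  strip y 0.103 0.143 x range [0.485 0.535] 231
top rack top 642 [561.7  76.2] [ 56.3 167.5] 0.1
0.0533
  rack back x at y 0.02 [0.5393 0.5393] 21
  rack back x at y 0.073 [0.5389 0.5395] 106
  rack back x at y 0.12 [0.5401 0.5402] 106
top housing 1466 [641.7  72.4] [207.7  80.2] 89.0
top gap floor 203 [503.1  72.9] [72.4 57. ] 1.7
gap floor z 0.0082 203
top spacer 1255 [519.8 -41.5] [106.6  76.5] 77.3
  spacer z [0.489  0.4948 0.5103 0.5201]
```

View pics/e_wrist.png

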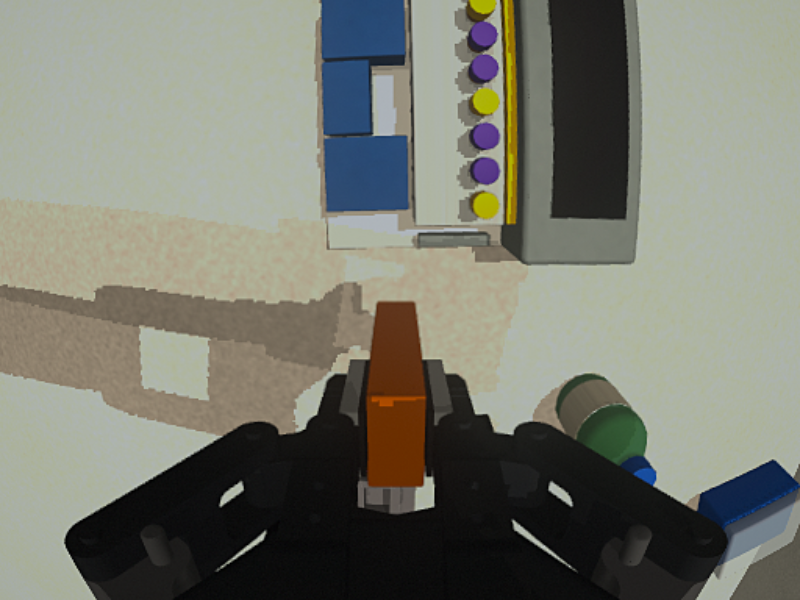

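The wrist view shows the spacer held upright, top at (397,440). The middle block (347,97) is set back, with its floor gap at (385,97) and the rack back at column 413. Moving above the gap.

>>> {"op": "jog_arm", "data": {"moves": [[[0.5, 0, 0, 0, 0, 0, -0.022], [0.5, 3.05, 0, 0, 0, 0, 0], [0.5, 3.05, 0, 0, 0, 0, 0], [0.5, 3.05, 0, 0, 0, 0, 0], [0.5, 3.05, -0.1, 0, 0, 0, 0], [0.5, 0, 0, 2.5, 0, 0, 0], [0.5, 0, 0, 2.5, 0, 0, 0], [0.5, 0, 0, 1.5, 0, 0, 0], [0.5, 0, 0, 0, 0, 0, 0], [0.5, 0, 0, 0, 0, 0, 0], [0.5, 0, 0, 0, 0, 0, 0], [0.5, 0, 0, 0, 0, 0, 0]]]}}

```text
time: 7.43
tool_pos: [0.5273, 0.0808, 0.1333]
tool_rot: [0.001, 0.714, 0.701, 0.001]
contact_force: [0.5, 0.3, -0.1]
gripper_width: 0.198
grasp_force: 59.4
```

```bash
sed -i 's/("wrist","top")/("wrist","side")/; s#pics/e_#pics/g_#; s/+"2.npy"/+"3.npy"/' m.py; python3 m.py; python3 - <<'E'
import cv2,numpy as np
a=cv2.imread("pics/g_wrist.png")[150:550,250:650]; f=np.load("side3.npy",allow_pickle=True).item()["color"]
b=cv2.resize(f[165:245,200:280],(400,400),interpolation=cv2.INTER_CUBIC); cv2.imwrite("pics/g.png",np.hstack([a,b]))
E
```

```text
t 7.4333 p [0.5273 0.0808 0.1333] R [[0.0185, 0.9998, 0.0032], [0.9998, -0.0185, 0.0], [0.0001, 0.0032, -1.0]] F [ 0.47  0.26 -0.11] w 0.198 g 59.4
wrist blue top 6113 [509.1  84.4] [127.7  52.3] 88.7
0.0405
  strip y 0.003 0.043 x range [0.4824 0.499 ] 143
  strip y 0.053 0.093 x range [0.4833 0.5127] 1590
  strip y 0.103 0.143 x range [0.4844 0.5358] 3232
wrist rack top 7012 [564.4  88.2] [143.9  50.9] 89.9
0.0515
  rack back x at y 0.02 [0.5668 0.5672] 88
  rack back x at y 0.073 [0.5398 0.5405] 1234
  rack back x at y 0.12 [0.54   0.5407] 1534
wrist housing 14225 [641.5  72.5] [206.1  78. ] 88.9
wrist gap floor 710 [512.4  73.4] [62.4 49. ] 9.8
gap floor z 0.0064 710
wrist spacer 4046 [548.5  82.2] [63.9 61.7] 83.5
  spacer z [0.073  0.0876 0.1584 0.16  ]
side blue top 484 [510.5  74.2] [147.8  55.8] 89.7
0.0444
  strip y 0.003 0.043 x range [0.4829 0.5367] 171
  strip y 0.053 0.093 x range [0.4838 0.5141] 91
  strip y 0.103 0.143 x range [0.4853 0.5375] 140
side rack top 362 [560.5  75.8] [ 51.3 173.4] 2.6
0.0552
  rack back x at y 0.02 [0.5391 0.5395] 70
  rack back x at y 0.073 [0.5395 0.5398] 50
  rack back x at y 0.12 [0.541  0.5411] 14
side housing 866 [644.1  72.1] [212.3  83.3] 89.0
side gap floor 85 [505.6  72.5] [59.4 80.8] 88.8
gap floor z 0.0093 85
side spacer 408 [535.   76.8] [ 97.3 102.2] 3.7
  spacer z [0.0597 0.0801 0.1515 0.4641]
```

View pics/g.png

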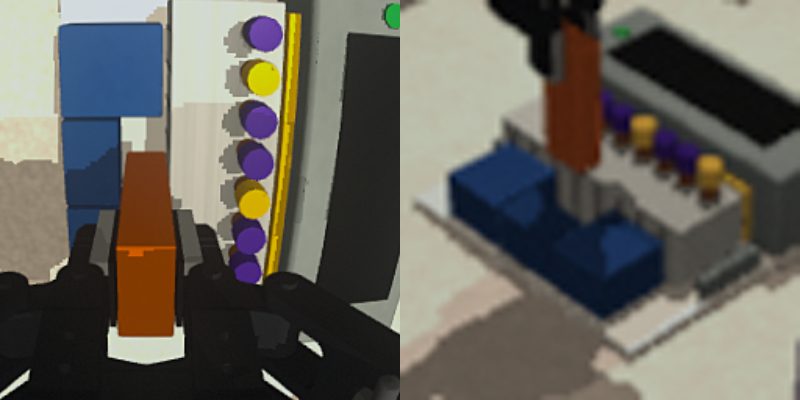

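The spacer sits over the gap between the set-back block and the rack back, at about (145,200) in the left crop, with 4–5 mm of clearance either side. Lowering it.

>>> {"op": "jog_arm", "data": {"moves": [[[0.5, 0, 0, 1.2, 0, 0, 0], [0.5, 0, 0, 1.2, 0, 0, 0], [0.5, 0, 0, 1.2, 0, 0, 0], [0.5, 0, 0, 1.2, 0, 0, 0], [0.5, 0, 0, 0.7, 0, 0, 0], [0.5, 0, 0, 0, 0, 0, 0], [0.5, 0, 0, 0, 0, 0, 0], [0.5, 0, 0, 0, 0, 0, 0]]]}}

```text
time: 8.2
tool_pos: [0.5263, 0.0812, 0.0766]
tool_rot: [0.0, 0.713, 0.701, 0.0]
contact_force: [-0.2, 0.3, 0.7]
gripper_width: 0.197
grasp_force: 59.4
```

```bash
python3 m.py | grep -v strip
```

```text
t 8.2 p [0.5263 0.0812 0.0766] R [[0.0179, 0.9998, 0.0006], [0.9998, -0.0179, 0.0], [0.0, 0.0006, -1.0]] F [-0.16  0.3   0.69] w 0.197 g 59.4
wrist blue top 9068 [508.9  74.5] [147.5  52.7] 88.8
0.0405
wrist rack top 10413 [564.3  77.8] [164.9  51.8] 89.1
0.0514
  rack back x at y 0.02 [0.5377 0.5378] 82
  rack back x at y 0.073 [0.5395 0.5413] 1434
  rack back x at y 0.12 [0.5399 0.5404] 2647
wrist housing 17805 [641.5  73.5] [204.   77.5] 89.1
wrist gap floor 339 [526.3  81.7] [43.  26.8] 88.9
gap floor z 0.0067 339
wrist spacer 4120 [548.5  81. ] [66.  63.8] 83.1
  spacer z [0.0206 0.0337 0.1017 0.1033]
side blue top 471 [510.1  74.2] [148.3  56.9] 89.8
0.0443
side rack top 301 [563.7  76.1] [ 50.2 171.8] 0.0
0.0555
  rack back x at y 0.02 [0.5389 0.5392] 66
  rack back x at y 0.073 [0.5485 0.5522] 35
  rack back x at y 0.12 [0.5413 0.5413] 2
side housing 787 [637.9  66.1] [197.8  92.2] 88.5
side gap floor 79 [476.8  72.8] [21.8 58.5] 0.8
gap floor z 0.008 79
side spacer 324 [534.   75.7] [101.1  96.2] 88.7
  spacer z [0.0386 0.0445 0.104  0.4083]
```

>>> {"op": "jog_arm", "data": {"moves": [[[0.5, 0, 0, 0.15, 0, 0, 0], [0.5, 0, 0, 0.15, 0, 0, 0], [0.5, 0, 0, 0, 0, 0, 0], [0.5, 0, 0, 0, 0, 0, 0], [0.5, 0, 0, 0, 0, 0, 0]]]}}

```text
time: 8.72
tool_pos: [0.526, 0.0812, 0.0733]
tool_rot: [0.0, 0.713, 0.701, 0.0]
contact_force: [-0.1, 0.6, -0.1]
gripper_width: 0.198
grasp_force: 59.4
```

>>> {"op": "jog_arm", "data": {"moves": [[[0.5, 0, 0.15, 0, 0, 0, 0], [0.5, 0, 0.15, 0, 0, 0, 0], [0.5, 0, 0.1, 0, 0, 0, 0], [0.5, 0, 0.1, 0, 0, 0, 0], [0.5, 0, 0.1, 0, 0, 0, 0], [0.5, 0, 0.1, 0, 0, 0, 0], [0.5, 0, 0, 0, 0, 0, 0], [0.5, 0, 0, 0, 0, 0, 0], [0.5, 0, 0, 0, 0, 0, 0]]]}}

```text
time: 9.47
tool_pos: [0.5322, 0.081, 0.073]
tool_rot: [-0.001, 0.713, 0.701, -0.001]
contact_force: [-4.8, -1.4, 2.2]
gripper_width: 0.201
grasp_force: 59.7
```

>>> {"op": "jog_arm", "data": {"moves": [[[0.5, 0, 0.1, 0, 0, 0, 0], [0.5, 0, 0.1, 0, 0, 0, 0], [0.5, 0, 0.1, 0, 0, 0, 0], [0.5, 0, 0, 0, 0, 0, 0], [0.5, 0, 0, 0, 0, 0, 0], [0.5, 0, 0, 0, 0, 0, 0]]]}}

```text
time: 9.97
tool_pos: [0.5345, 0.081, 0.0728]
tool_rot: [-0.001, 0.713, 0.701, -0.001]
contact_force: [-7.3, -0.5, 4.3]
gripper_width: 0.198
grasp_force: 59.9
```

>>> {"op": "jog_arm", "data": {"moves": [[[0.5, 0, 0.1, 0, 0, 0, 0], [0.5, 0, 0.1, 0, 0, 0, 0], [0.5, 0, 0.1, 0, 0, 0, 0], [0.5, 0, 0, 0, 0, 0, 0], [0.5, 0, 0, 0, 0, 0, 0], [0.5, 0, 0, 0, 0, 0, 0]]]}}

```text
time: 10.47
tool_pos: [0.537, 0.0809, 0.0727]
tool_rot: [-0.002, 0.713, 0.701, -0.002]
contact_force: [-9.1, 0.4, 4.0]
gripper_width: 0.197
grasp_force: 60.0
```

```bash
python3 m.py | grep -Ev "strip|floor"
```

```text
t 10.4667 p [0.537  0.0809 0.0727] R [[0.0179, 0.9998, -0.0054], [0.9998, -0.0179, -0.0002], [-0.0003, -0.0054, -1.0]] F [-9.1   0.38  3.97] w 0.197 g 60.0
wrist blue top 9893 [508.8  74.5] [147.9  52.4] 88.8
0.0405
wrist rack top 10194 [567.2  79.3] [161.6  44.4] 89.2
0.0514
  rack back x at y 0.02 [0.5445 0.5445] 152
  rack back x at y 0.073 [0.5479 0.5498] 1223
  rack back x at y 0.12 [0.5461 0.5467] 2691
wrist housing 19841 [635.4  73.2] [204.8  91.5] 89.7
wrist spacer 4074 [556.5  86.1] [73.5 58.2] 84.3
  spacer z [0.0181 0.0311 0.0978 0.0994]
side blue top 483 [511.2  73. ] [148.3  55.8] 89.0
0.0444
side rack top 286 [566.9  76.3] [ 45.6 173.4] 0.1
0.0556
  rack back x at y 0.02 [0.545  0.5452] 67
  rack back x at y 0.073 [0.5555 0.5577] 29
  rack back x at y 0.12 [0.5469 0.547 ] 7
side housing 767 [638.   60.6] [ 95.7 190.8] 0.1
side spacer 312 [542.7  75.1] [ 97.3 100.9] 0.2
  spacer z [0.0323 0.0366 0.0967 0.4069]
```

>>> {"op": "jog_arm", "data": {"moves": [[[0.5, 0, 0.1, 0, 0, 0, 0], [0.5, 0, 0.05, 0, 0, 0, 0], [0.5, 0, 0, 0, 0, 0, 0], [0.5, 0, 0, 0, 0, 0, 0], [0.5, 0, 0, 0, 0, 0, 0]]]}}

```text
time: 10.98
tool_pos: [0.5381, 0.0809, 0.0726]
tool_rot: [-0.002, 0.713, 0.701, -0.002]
contact_force: [-10.2, -0.2, 4.3]
gripper_width: 0.197
grasp_force: 60.2
```

>>> {"op": "jog_arm", "data": {"moves": [[[0.5, 0, 0.1, 0, 0, 0, 0], [0.5, 0, 0.05, 0, 0, 0, 0], [0.5, 0, 0, 0, 0, 0, 0], [0.5, 0, 0, 0, 0, 0, 0], [0.5, 0, 0, 0, 0, 0, 0]]]}}

```text
time: 11.4
tool_pos: [0.5385, 0.081, 0.0723]
tool_rot: [-0.003, 0.713, 0.701, -0.003]
contact_force: [-13.2, -0.0, 6.7]
gripper_width: 0.196
grasp_force: 60.4
```

The advance has stalled while the force rises, so the plate has reached its hard stop. One last check.

>>> {"op": "jog_arm", "data": {"moves": [[[0.5, 0, 0.05, 0, 0, 0, 0], [0.5, 0, 0, 0, 0, 0, 0], [0.5, 0, 0, 0, 0, 0, 0], [0.5, 0, 0, 0, 0, 0, 0], [0.5, 0, 0, 0, 0, 0, 0]]]}}

```text
time: 11.82
tool_pos: [0.5386, 0.081, 0.0723]
tool_rot: [-0.004, 0.713, 0.701, -0.004]
contact_force: [-14.7, -0.7, 6.9]
gripper_width: 0.198
grasp_force: 60.6
```

```bash
sed -i 's#pics/g_#pics/k_#' m.py; python3 m.py | grep -E "^t|rack|spacer|housing"; python3 - <<'E'
import cv2,numpy as np
a=cv2.imread("pics/k_wrist.png")[100:500,250:650]; f=np.load("side3.npy",allow_pickle=True).item()["color"]
b=cv2.resize(f[165:245,200:280],(400,400),interpolation=cv2.INTER_CUBIC); cv2.imwrite("pics/k.png",np.hstack([a,b]))
E
```

```text
t 11.8167 p [0.5386 0.081  0.0723] R [[0.0177, 0.9998, -0.0106], [0.9998, -0.0178, -0.0002], [-0.0004, -0.0106, -0.9999]] F [-14.71  -0.65   6.91] w 0.198 g 60.6
wrist rack top 10159 [567.8  80.6] [158.9  42.7] 89.2
  rack back x at y 0.02 [0.5454 0.546 ] 159
  rack back x at y 0.073 [0.5488 0.5512] 1219
  rack back x at y 0.12 [0.5476 0.5482] 2703
wrist housing 20375 [634.4  73.8] [203.6  91.7] 88.9
wrist spacer 4072 [557.4  82.2] [63.4 58.7] 83.5
  spacer z [0.0172 0.0307 0.0975 0.099 ]
side rack top 292 [559.9  74.3] [ 54.9 171.7] 1.6
  rack back x at y 0.02 [0.546  0.5463] 70
  rack back x at y 0.073 [0.5597 0.5599] 30
  rack back x at y 0.12 [0.548 0.548] 5
side housing 767 [637.4  61.4] [189.3  96.2] 88.4
side spacer 324 [544.4  77.7] [ 92.5 103.8] 4.3
  spacer z [0.03   0.0368 0.0962 0.4062]
```

View pics/k.png

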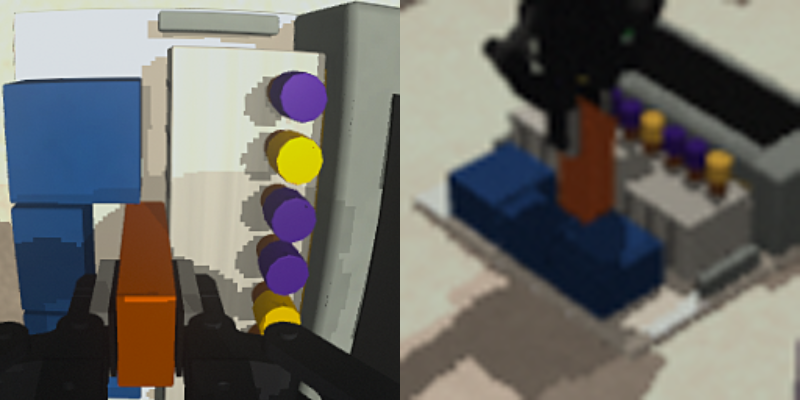

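The final view shows the spacer upright in the gap at about (147,290), pressing the rack. The yellow plate no longer shows, and the rack back runs parallel to the dock. Handing in.

```bash
python3 -c "
from plant import *
print(job_done())"
```

```text
the job is handed in; nothing more can be done
None
```

The job is handed in, though the interface gave no verdict: the gripped spacer is upright in the wide gap, holding the rack square against the sprung plate at its hard stop with about 15 N.

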